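Lock the levelling screw of a gel-casting table

TASK

The gel-casting table is level, but its front right levelling screw (square head on top, lever locknut below it) still has to be locked. Put the larger spanner on the square head with its handle lying on the plate beside the stop rail, let go of it so that the rail keeps it and the screw from turning, and then swing the locknut's lever clockwise, seen from above, until the nut is fully tight and the screw has kept its setting. Leave the spanner on the head, as I shall check the bubble before it comes off, and leave the gel tray and the smaller spanner where they are.

Things in the scene. Friction and masses are not known exactly. Their poses are not given: they have to be found in the camera images.
- casting_table: Levelling table for gel casting, fixed. Origin: on the bench under the front right screw's axis; +x runs from there over the plate, away from the robot; +y left. Aluminium plate: x 26 to 206, y -40 to 120, top 48 mm over the bench. Two more such screws at (0, 95) and (232, 40) are already locked. On the plate: bubble level at (48, 88), 28 mm wide, 9 high; tray stop rail near the right edge.
- stop_rail (a point): Middle of the stop rail's top edge, on its side towards the spanner. Rail: x 125 to 195 of the table, 8 mm wide, 12 high, its near face at y -19. The spanner, on the head and along the table's x, has about 10 mm between handle and rail; as the nut is turned it swings clockwise until its handle end rests on the rail, and then holds the screw (some 0.25 rad of slack in all).
- screw_head (a point): Middle of the square head of the screw to be locked, on its axis, 55 mm over the bench. Head 18 x 18 mm, 47 to 64 mm over the bench, sides nearly along the table's x and y. The screw goes down through the locknut and a lug (round end, radius 20, top at 36 mm).
- screw (a joint): Angle of the levelling screw from square with the table, rad, clockwise from above positive; begins within 0.06 of 0. It turns easily (0.06 N m), and the locknut drags it round (0.3 N m) unless it is held.
- locknut (a joint): Angle the locknut has been turned on the screw, rad, clockwise from above positive: 0 to 0.45 at the start (loose); at 1.9 it is fully tight and stops. It drags with 0.3 N m (about 5 N at 60 mm out) and stays where it is left. The lever points, in the table's frame, 255 degrees counter-clockwise from +x (right front), less the locknut's and the screw's angles.
- lever_ball (a point): Centre of the steel ball (20 mm wide) on the end of the locknut's lever, 75 mm from the screw's axis, 41 mm over the bench. The lever is a level round rod 9 mm thick from the hexagon hub (32 mm wide, 36 to 46 mm over the bench) to the ball. Beyond the lug only the bench lies under it.
- spanner: The larger open-ended spanner, steel, 200 mm long, about 200 g, loose on the bench right or left of the table, jaw roughly towards the robot. Origin: on its underside, mid-length; +x to the tail, the jaw at the -x end; centre of mass within 3 mm of it. Handle 18 mm wide, 9 thick; head 46 wide, 10 thick.
- spanner_jaw (a point): Centre of the spanner's jaw, 85 mm from its origin towards -x, 5 mm above its underside. Jaw 20 mm wide, flared at the tips, which lie 17 mm beyond this point; throat floor 10 mm behind it. With the jaw fully on the head and the spanner flat on the plate this point lies within 2 mm of the screw's axis, 53 mm over the bench.
- small_spanner: A smaller spanner, 140 mm long, jaw 12 mm: it does not fit. Origin: mid-length, on its underside. It lies on the other side of the table; leave it.
- gel_tray: Clear gel tray with black end gates and a white comb, 110 x 68 x 40 mm, loose on the left half of the plate, 37 mm clear of the spanner's handle in place. Origin: centre of its underside. Leave it.
Things that resemble listed ones, but are neither listed nor needed, are in the scene too. Leave any black, red or turquoise look-alike of the spanner alone.

How it is judged:
On the way, in this order (a step that is already met when the one before it is completed fails the run):
1. the larger spanner lies level on the square head, let go, with the locknut still loose (horizontal distance between spanner_jaw and screw_head below 0.008 m and height (world z) of spanner_jaw between 0.049 and 0.058 m and angle between spanner's own z axis and vertical below 0.12 rad and angle between the x axis of spanner and the x axis of casting_table, either way round below 0.35 rad and contact force between the fingers and spanner below 0.3 N and value of joint locknut below 0.8 rad), for 0.2 s.
2. the locknut is tight while the spanner holds the screw at its setting (value of joint locknut above 1.8 rad and horizontal distance between spanner_jaw and screw_head below 0.01 m and value of joint screw between -0.45 and 0.45 rad), for 0.2 s.
At the end, for the whole second after the job is handed in: The locknut is tight (above 1.8 of 1.9 rad), the screw within 0.45 rad of square with the table, the larger spanner level and at rest on the plate, its jaw centre within 10 mm of the screw's axis; the gel tray moved less than 20 mm, the small spanner less than 30 mm (all of step 2 and height (world z) of spanner_jaw between 0.049 and 0.058 m and angle between spanner's own z axis and vertical below 0.12 rad and linear speed of spanner below 0.02 m/s and distance of gel_tray from where it was at the start of the episode below 0.02 m and distance of small_spanner from where it was at the start of the episode below 0.03 m); the robot touches nothing.
It fails at once if the levelling screw is turned more than 0.8 rad from its setting (value of joint screw above 0.8 rad or value of joint screw below -0.8 rad).
It fails at once if the gel tray is pushed about or the small spanner is taken (distance of gel_tray from where it was at the start of the episode above 0.04 m or distance of small_spanner from where it was at the start of the episode above 0.06 m).
It also fails if it takes over 56 s, if anything falls off the work surface, if the arm or the gripper's body presses on something with over 40 N, if the wrist force passes 120 N, or if a joint passes its speed limit or range.

ROBOT

A 6-joint arm with a two-finger parallel gripper is mounted at the origin on the work surface. World frame = base frame: x ahead of the robot, y to its left, z up, the work surface at z = 0. Lengths are in m, angles in rad, forces in N, time in s.
With the tool pointing down it reaches from about 0.35 to 0.925 m from the base axis. Payload 6.4 kg.
Tool frame: the origin (TCP) lies midway between the tips of the shut fingers; the grasp point (between the pads) lies 19 mm behind it; z points along the fingers, y is the line along which they close (so a half turn about z gives the same grasp; the last joint's range is limited). The gripper opens to 94 mm and grips with 3 to 60 N. Pads are 16 mm wide; open, the fingers measure 119 mm over their backs; the gripper's body (75 mm by 177 mm) begins 78 mm behind the grasp point.
Start: joints at [-1.336, 0.245, 1.558, -0, 1.339, -0.174], TCP at [0.258, -0.596, 0.205] pointing down, gripper open.
Joint ranges: [-3.13, 3.13], [-1.02, 2.26], [0.13, 2.54], [-0.95, 4.09], [0.21, 2.88], [-2.74, 2.74]. Speed limits (rad/s): [2.57, 2.57, 3.14, 3.14, 3.14, 3.14].

INTERFACE

Orientations are given as a 3x3 rotation matrix whose columns are the frame's x, y, z axes.
In Python, from plant import ctrl, capture, models gives the robot as it stands. The module is installed in compiled form; this text tells all that it offers.
- The arm moves only by the shell command python3 -m jog 'ROWS' [FORCE]. ROWS is JSON, a list of rows, each a list of 7 numbers: the opening, from 0 (shut) to 1 (fully open), then the shift along the tool's x, y, z in cm, then the turn, a rotation vector about the tool's x, y, z in rad. A call has 1 to 12 rows; each row shifts and turns the commanded pose from where the row before left it, along the tool's axes as they then stand; what a row does not reach is not made up. A row lasts 1/10 s, in which the tool goes at most 50 mm and 8.59 degrees, less where a joint would pass 70% of its speed; a pose out of reach is approached as far as the arm can. A call with a gripper value outside its range is refused whole. The fingers move at their own pace and stop on an object; FORCE is the grip in N (left out, the last holds). Time passes only in rows, so rows that do not move let the fingers close. It gives the time, the measured TCP pose, the force, the opening and the grip force at its end, in the units of the state.
- ctrl.get_obs(): the state, without advancing time (a new reading comes with each control period).
- capture(name): name is "scene" or "side" or "wrist"; returns a dict with "frame" (384x512x3 uint8, blue, green, red), "range_z" (384x512 float32, m along the optical axis (not along the pixel's ray), 0 where there is no reading), "fov_y" (degrees; the focal length in pixels is half the picture's height over the tangent of half this angle, whatever the lens; pixels are square), "cx", "cy" (the principal point, pixels), "T" (4x4, takes a point from camera to world coordinates). Camera axes: x right, y up, looking along -z (the intrinsics and any distortion apply to the point x, -y, -z); pixel columns grow to the right and rows downward; lengths in m; the calibration is good to about 2 mm. A picture is of the moment at which its call begins.
- ctrl.sign_off(): hands the job in; it is judged then, once.
Trained networks look in a picture, given as the dict that the camera call returned (one of the last four; its "shot" number tells which), for a name from the list of things; names that differ only in an ending like _2 or _b are one class to them, and where a whole thing is asked for, a point or a joint stands for the part that bears it (a point fixed in the world has none). Each returns a list of dicts, best first, with "p" (0 to 1); they miss things now and then, are a little off and sometimes report something else, mostly with a low value. They report only what shows in the picture. A call takes as long as a camera call. They do not tell look-alikes from the thing itself.
- models.look_for(picture, query): "point" ([x, y, z] in m, in world coordinates, good to about 4 mm: the middle of the surface that is visible of it).
- models.silhouettes(picture, query): "mask" (384x512 bool, what is visible of it).
- models.spot_point(picture, query): "point" ([x, y, z] in m, in world coordinates, good to about 4 mm: a listed point, or the origin of a listed thing).
The state is a dict: "clock": time; "q": joint angles; "qvel": joint speeds; "tau": joint torques, N m; "tcp_pos": TCP position; "tcp_rot": TCP orientation; "force": force on the tool from outside, world axes, zero at the start; "ft_torque": the same for the moment, N m; "grip_width": finger opening in m; "finger_force": force on a finger pad.
Only numpy, scipy, OpenCV 4.12 (cv2) and the standard library are available. Lean on these libraries where they do the work, as an engineer would, in place of code of your own. Each camera call takes 0.05 s, during which the arm holds its last target. There are 200 camera calls.

## Working session

There is one attempt and no reset: what is moved stays moved. The work goes in short steps, Python scripts to look and compute and a shell command to move; the robot and the scene stay as the last step left them, time stands still between calls to the robot, and variables do not carry over. Pictures are saved under pics/ and viewed, at most 10 in all, crops included, and the job is handed in when it is done.

```bash
mkdir -p pics
cat > h.py <<'E'
import numpy as np, cv2
from plant import ctrl, capture, models
def f(c): return c["frame"].shape[0]/2/np.tan(np.radians(c["fov_y"])/2)
def px2w(c,u,v,z=None):
    d=np.array([(u-c["cx"])/f(c),-(v-c["cy"])/f(c),-1.]); T=c["T"]
    if z is None: s=c["range_z"][int(v),int(u)]
    else: s=(z-T[2,3])/(T[:3,:3]@d)[2]
    return T[:3,:3]@(d*s)+T[:3,3]
def w2px(c,p):
    q=np.linalg.inv(c["T"])@np.r_[p,1]; return np.round([c["cx"]+f(c)*q[0]/-q[2],c["cy"]+f(c)*q[1]/q[2]],1)
E
python3 - <<'E'
from h import *
np.set_printoptions(precision=4,suppress=True)
for n in ("scene","side","wrist"):
    c=capture(n); cv2.imwrite(f"pics/{n}0.png",c["frame"]); print(n,c["fov_y"],c["cx"],c["cy"],c["T"][:3].round(3).tolist(),[k for k in c])
    for q in ("spanner","spanner_jaw","screw_head","lever_ball","stop_rail","casting_table","small_spanner","gel_tray"):
        for r in models.spot_point(c,q)[:4]:
            print(q,np.round(r["point"],4),round(r["p"],2),w2px(c,r["point"]))
E
```

```text
scene 50.787200053072624 257.7014277909088 192.84734022810966 [[-0.617, -0.674, 0.405, 0.981], [0.787, -0.521, 0.332, 0.425], [-0.013, 0.523, 0.852, 1.14]] ['frame', 'range_z', 'fov_y', 'cx', 'cy', 'T', 'shot']
spanner [ 0.3139  0.1248 -0.0014] 0.85 [315.1 190.2]
spanner [ 0.4992 -0.2887 -0.0064] 0.67 [186.2 165.1]
spanner [ 0.3318 -0.1114  0.0023] 0.66 [255.9 158. ]
spanner [ 0.2641 -0.3423  0.003 ] 0.62 [218.7 115.9]
spanner_jaw [0.3743 0.1801 0.0039] 0.76 [319.1 211. ]
spanner_jaw [ 0.418  -0.3149  0.0065] 0.73 [196.  144.6]
spanner_jaw [ 0.4095 -0.1404  0.007 ] 0.66 [235.2 167.5]
spanner_jaw [ 0.1838 -0.3699  0.0013] 0.64 [227.  100.5]
screw_head [ 0.5297 -0.0172  0.0563] 0.67 [239.9 203.4]
lever_ball [ 0.5096 -0.09    0.043 ] 0.4 [226.6 189.1]
stop_rail [ 0.7013 -0.0205  0.0592] 0.75 [201.7 242.5]
casting_table [ 0.5404 -0.0211 -0.0012] 0.56 [237.8 214. ]
casting_table [0.6666 0.0787 0.0485] 0.51 [235.6 254.6]
casting_table [ 0.7019 -0.0193  0.0626] 0.37 [201.7 242.4]
small_spanner [ 0.4767  0.3144 -0.0031] 0.48 [337.3 259.6]
gel_tray [0.6656 0.0774 0.0515] 0.81 [235.4 253.7]
si
[... 597 characters left out ...]
head [ 0.5409 -0.0153  0.0539] 0.51 [251.8 184.4]
screw_head [ 0.4765  0.3159 -0.0007] 0.43 [239.9 284. ]
lever_ball [ 0.5063 -0.0884  0.0383] 0.49 [268.5 175.4]
stop_rail [ 0.6955 -0.0223  0.0581] 0.57 [205.7 172.7]
casting_table [ 0.5363 -0.017  -0.0012] 0.8 [253.3 197.1]
small_spanner [ 0.4756  0.3134 -0.0042] 0.59 [240.5 284.1]
gel_tray [0.6676 0.0806 0.0479] 0.62 [202.7 198.4]
wrist 67.05389975128902 257.8251425698299 192.2985700830819 [[0.397, 0.888, 0.23, 0.325], [-0.918, 0.384, 0.102, -0.567], [0.002, -0.252, 0.968, 0.384]] ['frame', 'range_z', 'fov_y', 'cx', 'cy', 'T', 'shot']
spanner [ 0.2644 -0.3443  0.0008] 0.78 [74.6 90.1]
spanner_jaw [ 0.1818 -0.368   0.0047] 0.94 [ 74.7 158.5]
```

View pics/scene0.png

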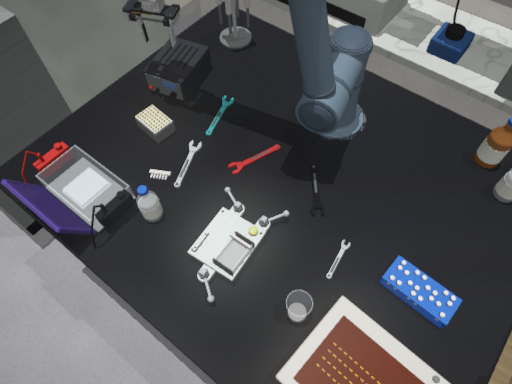

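View pics/wrist0.png

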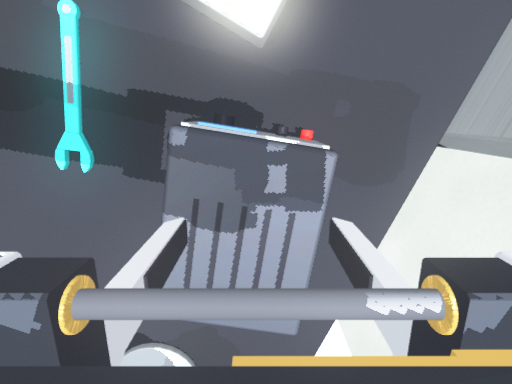

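Candidates in the scene: turquoise (220,115), red (255,158) and black (316,190) are look-alikes. The small bright one (338,258) is 140 mm long and on the left. The large bright steel one (187,163) is right of the table with its jaw towards the robot, so it fits. I'll confirm with one crop and check the tool axes.

Run:
```python
from h import *
c=cv2.imread("pics/scene0.png")[130:310,150:360]; cv2.imwrite("pics/crop1.png",cv2.resize(c,None,fx=3.3,fy=3.3,interpolation=cv2.INTER_CUBIC))
o=ctrl.get_obs(); print(o["tcp_pos"],o["tcp_rot"].round(3) if hasattr(o["tcp_rot"],'round') else o["tcp_rot"],o["clock"],o["grip_width"])
```

```text
[ 0.25836554 -0.59646116  0.2054491 ] [[ 0.918  0.397 -0.   ]
 [ 0.397 -0.918 -0.   ]
 [-0.    -0.    -1.   ]] 1.35 0.09397410062733098
```

View pics/crop1.png

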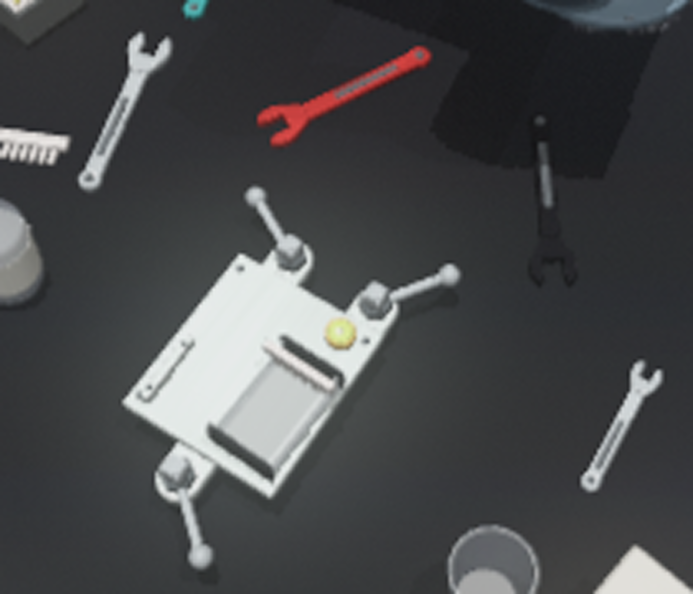

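The crop confirms it: the long steel spanner at crop (125,110) is right of the table with its jaw towards the robot. The screw to lock is at crop (290,250), its lever ball at (255,195), and the rail at (165,370). Next is a wrist view over both.

```bash
python3 -m jog '[[0.5,2.5,-2.3,-0.8,0,0,0],[0.5,2.5,-2.3,-0.8,0,0,0],[0.5,2.5,-2.3,-0.8,0,0,0],[0.5,2.5,-2.3,-0.8,0,0,0],[0.5,2.5,-2.3,-0.8,0,0,0],[0.5,2.5,-2.3,-0.8,0,0,0],[0.5,2.5,-2.3,-0.8,0,0,0],[0.5,2.5,-2.3,-0.8,0,0,0],[0.5,2.5,-2.3,-0.8,0,0,0],[0.5,2.5,-2.3,-0.8,0,0,0],[0.5,2.5,-2.3,-0.8,0,0,0],[0.5,2.5,-2.3,-0.8,0,0,0]]' 40; python3 -m jog '[[0.5,0,0,0,0,0,0],[0.5,0,0,0,0,0,0]]'
python3 - <<'E'
from h import *
np.set_printoptions(precision=4,suppress=True)
c=capture("wrist"); im=c["frame"].copy()
for q in ("spanner","spanner_jaw","screw_head","lever_ball","stop_rail","casting_table","gel_tray"):
    for r in models.spot_point(c,q)[:2]: print(q,np.round(r["point"],4),round(r["p"],2),w2px(c,r["point"]))
for r in models.silhouettes(c,"spanner")[:2]:
    m=r["mask"]; v,u=np.nonzero(m); P=np.array([px2w(c,a,b,0.009)[:2] for a,b in zip(u,v)])
    (x,y),wh,a=cv2.minAreaRect((P*1000).astype(np.float32)); vx=cv2.fitLine(P.astype(np.float32),cv2.DIST_L2,0,.01,.01).ravel()
    print("mask",r["p"],len(u),u.mean(),v.mean(),x,y,wh,a,"line",vx,np.arctan(vx[1]/vx[0]), "z",np.median(c["range_z"][m]))
    im[m]=im[m]//2+np.array([0,60,0],np.uint8)
cv2.imwrite("pics/w1.png",cv2.resize(im,(768,576)))
np.savez("w1.npz",**{k:c[k] for k in c})
E
```

```text
clock: 2.55
tcp_pos: [0.4243, -0.2226, 0.302]
tcp_rot: [[0.918, 0.397, 0.0], [0.397, -0.918, -0.0], [0.0, 0.001, -1.0]]
force: [1.0, 0.4, 0.3]
grip_width: 0.047
finger_force: 0.0
clock: 2.75
tcp_pos: [0.4241, -0.2237, 0.3017]
tcp_rot: [[0.917, 0.399, 0.0], [0.399, -0.917, -0.001], [-0.0, 0.001, -1.0]]
force: [-0.0, -0.8, -1.0]
grip_width: 0.047
finger_force: 0.0
spanner [ 0.2666 -0.3451  0.    ] 0.91 [284.  266.6]
spanner [ 0.495  -0.2824 -0.0019] 0.88 [307.5 136.8]
spanner_jaw [ 0.421  -0.3158  0.0015] 0.81 [306.5 185.5]
spanner_jaw [0.3775 0.1756 0.0069] 0.61 [ 7.7 88. ]
screw_head [ 0.542  -0.0188  0.0559] 0.82 [150.3  25.4]
lever_ball [ 0.5109 -0.0859  0.0411] 0.96 [192.5  72.1]
casting_table [ 0.5388 -0.0206 -0.0021] 0.77 [164.4  39.8]
mask 0.98 1867 30.1831815747188 133.37279057311196 312.8766784667969 125.37982940673828 (198.83872985839844, 45.51124572753906) 34.25587844848633 line [0.8025 0.5967 0.3223 0.1265] 0.6394051 z 0.4625892
mask 0.74 753 284.43824701195217 252.73705179282868 293.8321228027344 -332.4674072265625 (139.718017578125, 20.43332862854004) 17.539936065673828 line [ 0.9558  0.2941  0.2952 -0.3318] 0.29847 z 0.51552147
```

View pics/w1.png

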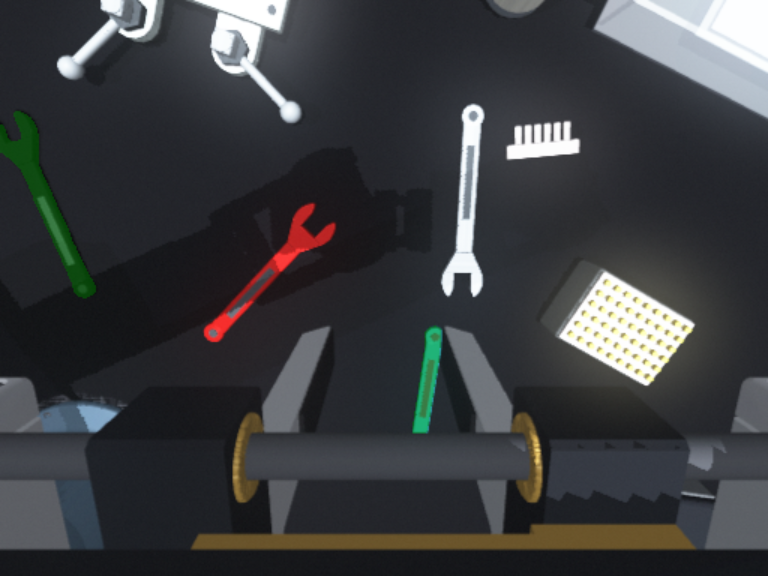

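The steel spanner shows at view px (465,200), jaw down at (462,280) and tail at (473,115). The head is at (230,42) and the ball at (290,112). I'll fit the spanner's pose by thresholding.

Run:
```python
from h import *
np.set_printoptions(precision=4,suppress=True)
c=dict(np.load("w1.npz")); g=c["frame"].min(2); m=np.zeros_like(g); m[62:205,288:330]=g[62:205,288:330]>110
n,l,s,_=cv2.connectedComponentsWithStats(m); i=1+s[1:,4].argmax(); v,u=np.nonzero(l==i); print(s[i])
P=np.array([px2w(c,a,b,0.009)[:2] for a,b in zip(u,v)])
# axis from handle side mid-points
a=np.array([np.cos(.39),np.sin(.39)])
for _ in range(4):
    t=P@a; n_=np.array([-a[1],a[0]]); k=(t>t.min()+.06)&(t<t.max()-.03)
    L=cv2.fitLine(P[k].astype(np.float32),cv2.DIST_L2,0,.001,.001).ravel(); a=L[:2]*np.sign(L[0])
t=P@a; w=(P-L[2:])@np.array([-a[1],a[0]])
print("yaw",np.arctan2(a[1],a[0]),"len",np.ptp(t),"w handle",np.ptp(w[k]),"w",np.ptp(w))
ctr=L[2:]+a*((t.max()+t.min())/2-L[2:]@a); print("mid",ctr,"jaw",ctr-a*.085)
o=ctrl.get_obs(); R=np.array(o["tcp_rot"]); print("tool yaw",np.arctan2(R[1,0],R[0,0]))
tgt=np.r_[ctr-a*.02,0.10]; print("shift cm",R.T@(tgt-o["tcp_pos"])*100)
```

```text
[ 294   69   29  129 1660]
yaw 0.38841525 len 0.20151688096882264 w handle 0.018821418328180496 w 0.045696425170675674
mid [ 0.4973 -0.2851] jaw [ 0.4186 -0.3173]
tool yaw 0.4078945199258475
shift cm [ 2.3475  8.465  20.125 ]
```

```bash
python3 -m jog '[[0.5,0.4,1.4,3.3,0,0,0.02],[0.5,0.4,1.4,3.3,0,0,0],[0.5,0.4,1.4,3.3,0,0,0],[0.5,0.4,1.4,3.3,0,0,0],[0.5,0.4,1.4,3.3,0,0,0],[0.5,0.4,1.4,3.3,0,0,0],[0.5,0,0,3.4,0,0,0],[0.5,0,0,3.0,0,0,0],[0.5,0,0,2.0,0,0,0],[0.5,0,0,1.0,0,0,0],[0.5,0,0,0,0,0,0]]'
python3 - <<'E'
from h import *
c=capture("wrist"); cv2.imwrite("pics/w2.png",c["frame"]); o=ctrl.get_obs(); print(o["tcp_pos"],o["grip_width"])
E
```

```text
clock: 4.3
tcp_pos: [0.4774, -0.2918, 0.0082]
tcp_rot: [[0.925, 0.379, -0.002], [0.379, -0.925, 0.002], [-0.001, -0.002, -1.0]]
force: [-0.5, 0.2, 0.1]
grip_width: 0.0467
finger_force: 0.0
[ 0.4782881  -0.29253477  0.00955372] 0.04728174422095951
```

View pics/w2.png

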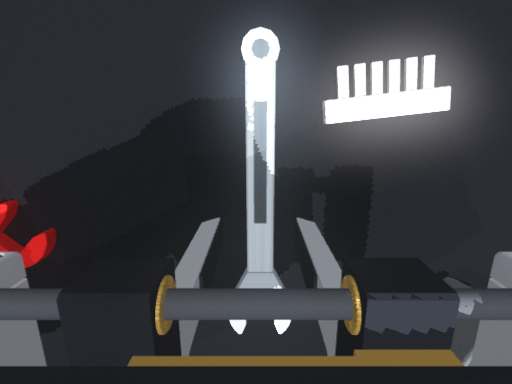

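The handle is centred between the fingers at (260,250). I'll lower 5 mm, grip, and lift.

```bash
python3 -m jog '[[0.5,0,0,0.3,0,0,0],[0.5,0,0,0.2,0,0,0],[0.5,0,0,0,0,0,0],[0.15,0,0,0,0,0,0],[0.1,0,0,0,0,0,0],[0.1,0,0,0,0,0,0],[0.1,0,0,0,0,0,0],[0.1,0,0,0,0,0,0]]' 55; python3 -m jog '[[0.1,0,0,-0.5,0,0,0],[0.1,0,0,-1,0,0,0],[0.1,0,0,-2,0,0,0],[0.1,0,0,-4,0,0,0],[0.1,0,0,-4,0,0,0],[0.1,0,0,-4,0,0,0],[0.1,0,0,-2,0,0,0],[0.1,0,0,0,0,0,0]]'
```

```text
clock: 5.15
tcp_pos: [0.4783, -0.2925, 0.0045]
tcp_rot: [[0.925, 0.379, 0.0], [0.379, -0.925, -0.0], [0.0, 0.0, -1.0]]
force: [-0.3, -0.4, 0.4]
grip_width: 0.0166
finger_force: 55.0
clock: 5.95
tcp_pos: [0.4801, -0.294, 0.1842]
tcp_rot: [[0.925, 0.379, 0.006], [0.379, -0.925, -0.006], [0.004, 0.008, -1.0]]
force: [0.4, 0.8, -1.2]
grip_width: 0.0166
finger_force: 55.0
```

```bash
python3 -m jog '[[0.1,0.6,-2.6,-1.9,0,0,0],[0.1,0.6,-2.6,-1.9,0,0,0],[0.1,0.6,-2.6,-1.9,0,0,0],[0.1,0.6,-2.6,-1.9,0,0,0],[0.1,0.6,-2.6,-1.9,0,0,0],[0.1,0,0,0,0,0,0.1],[0.1,0,0,0,0,0,0.1],[0.1,0,0,0,0,0,0.1],[0.1,0,0,0,0,0,0],[0.1,0,0,0,0,0,0]]'
python3 - <<'E'
from h import *
np.set_printoptions(precision=4,suppress=True)
c=capture("wrist"); im=c["frame"]
for q in ("screw_head","lever_ball","stop_rail","casting_table","gel_tray","spanner","spanner_jaw"):
    for r in models.spot_point(c,q)[:3]: print(q,np.round(r["point"],4),round(r["p"],2),w2px(c,r["point"]))
cv2.imwrite("pics/w3.png",cv2.resize(im,(768,576)))
np.savez("w3.npz",**{k:c[k] for k in c})
E
```

```text
clock: 6.95
tcp_pos: [0.4562, -0.1604, 0.2732]
tcp_rot: [[0.996, 0.091, -0.002], [0.091, -0.996, 0.001], [-0.002, -0.001, -1.0]]
force: [0.5, -0.6, -2.3]
grip_width: 0.0168
finger_force: 55.0
screw_head [ 0.5373 -0.0212  0.0551] 0.69 [157.5 100.7]
lever_ball [ 0.5067 -0.0831  0.0417] 0.64 [205.6 128.6]
casting_table [ 0.5365 -0.0185 -0.0013] 0.93 [168.3 103.1]
spanner [ 0.3353 -0.1143  0.0002] 0.97 [224.  233.7]
spanner [ 0.4763 -0.1575  0.2697] 0.72 [256.6 200.4]
spanner [ 0.3101  0.1304 -0.0009] 0.72 [ 77.6 235.1]
spanner_jaw [ 0.4111 -0.1452  0.008 ] 0.88 [245.8 192.8]
spanner_jaw [0.3782 0.1748 0.0064] 0.59 [ 43.8 195. ]
```

View pics/w3.png

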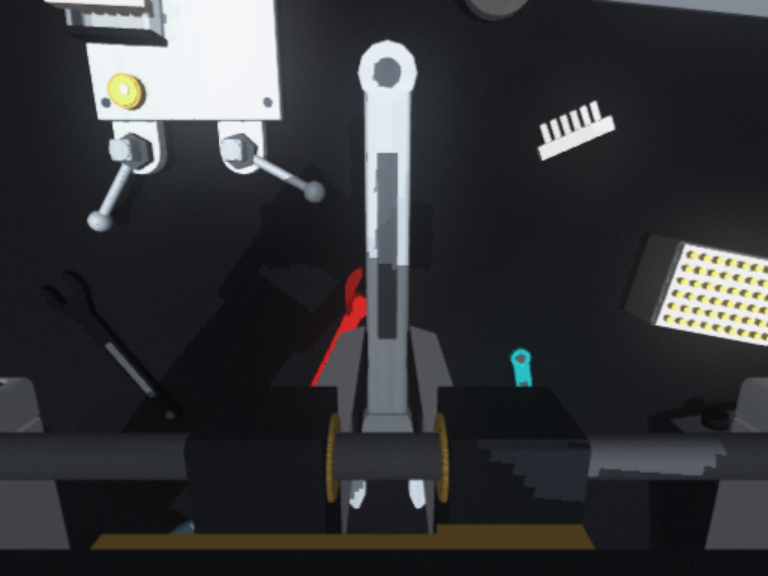

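Run:
```python
from h import *
np.set_printoptions(precision=4,suppress=True)
c=dict(np.load("w3.npz")); g=c["frame"].min(2).astype(int); F=f(c); T=c["T"]
v,u=np.mgrid[:384,:512]; s=c["range_z"]
W=np.einsum('ij,jvu->vui',T[:3,:3],np.array([(u-c["cx"])/F*s,-(v-c["cy"])/F*s,-s]))+T[:3,3]
z=W[...,2]; ok=s>0
# head tops
for (x0,y0) in ((.538,-.019),(.532,.075)):
    k=ok&(abs(W[...,0]-x0)<.02)&(abs(W[...,1]-y0)<.02)&(z>.0595)&(z<.07)
    vv,uu=np.nonzero(k); P=np.array([px2w(c,a,b,.064)[:2] for a,b in zip(uu,vv)])
    print("head n",k.sum(),"mean",P.mean(0),"rect",cv2.minAreaRect((P*1000).astype(np.float32)), "medz",np.median(z[k]))
# plate front edge: per column last bright row
pts=[]
for col in range(70,186):
    rows=np.arange(60,95); b=g[60:95,col]>150
    if 88<=col<=108 or 146<=col<=178: continue   # lugs
    if b.any(): pts.append(px2w(c,col,rows[b].max()+.5,.048)[:2])
pts=np.array(pts); L=cv2.fitLine(pts.astype(np.float32),cv2.DIST_HUBER,0,.001,.001).ravel(); d=L[:2]*np.sign(L[1])
print("front edge yaw",np.arctan2(d[1],d[0])-np.pi/2,"pt",L[2:],len(pts))
# right edge
pts=[]
for row in range(2,72):
    b=np.nonzero(g[row,150:200]>150)[0]
    if len(b): pts.append(px2w(c,150+b.max()+.5,row,.048)[:2])
pts=np.array(pts); L2=cv2.fitLine(pts.astype(np.float32),cv2.DIST_HUBER,0,.001,.001).ravel(); d=L2[:2]*np.sign(L2[0])
print("right edge yaw",np.arctan2(d[1],d[0]),"pt",L2[2:])
# spanner handle in hand at z ~ tcp
sp=ok&(z>.24)&(z<.31)&(u>235)&(u<285)&(v<250); print("spanner z",np.median(z[sp&(v<90)]),np.median(z[sp&(v>150)&(v<200)]))
pts=[]
for row in range(70,215):
    b=np.nonzero(sp[row])[0]
    if len(b)>10: pts.append(W[row,b,:2].mean(0))
pts=np.array(pts);L3=cv2.fitLine(pts.astype(np.float32),cv2.DIST_HUBER,0,.001,.001).ravel(); d=L3[:2]*np.sign(L3[0])
tail=W[sp][:,0].max(); o=ctrl.get_obs(); R=np.array(o["tcp_rot"])
print("spanner yaw",np.arctan2(d[1],d[0]),"pt",L3[2:],"tail x",tail,"tcp",o["tcp_pos"],"tool yaw",np.arctan2(R[1,0],R[0,0]))
```

```text
head n 210 mean [ 0.5379 -0.0199] rect ((537.5886840820312, -19.78974151611328), (17.05625343322754, 18.63716697692871), 5.169493198394775) medz 0.06405375783413658
head n 223 mean [0.5292 0.0741] rect ((529.0914916992188, 74.12344360351562), (17.054325103759766, 20.79559898376465), 5.170492649078369) medz 0.06381826737782459
front edge yaw 0.09026182 pt [0.5621 0.0029] 62
right edge yaw 0.09364759 pt [ 0.6194 -0.0523]
spanner z 0.2762412367433704 0.2768938752901862
spanner yaw 0.08989098 pt [ 0.5112 -0.155 ] tail x 0.5767547172329545 tcp [ 0.4567 -0.1607  0.2744] tool yaw 0.08905157695837228
```

Table yaw is 0.091, the head is at (0.538,-0.020), and the plate edges match the given sizes. The spanner is gripped straight, jaw 64.6 mm behind the TCP. Now I'll move above the start of the slide-on.

```bash
python3 -m jog '[[0.1,3.3,-2.2,2.2,0,0,0],[0.1,3.3,-2.2,2.2,0,0,0],[0.1,3.3,-2.2,2.2,0,0,0],[0.1,3.3,-2.2,2.2,0,0,0],[0.1,3.3,-2.2,2.2,0,0,0],[0.1,3.3,-2.2,2.0,0,0,0],[0.1,0,0,0,0,0,0],[0.1,0,0,0,0,0,0]]'
python3 - <<'E'
from h import *
np.set_printoptions(precision=4,suppress=True)
o=ctrl.get_obs(); R=np.array(o["tcp_rot"]); print(np.arctan2(R[1,0],R[0,0]),"cm",R.T@(np.array([.6420,-.0108,.056])-o["tcp_pos"])*100)
for n in("scene","side"):
  c=capture(n)
  for q in("spanner_jaw","spanner","screw_head"):
    for r in models.spot_point(c,q)[:5]:
      if r["point"][0]>.5 and abs(r["point"][1])<.1: print(n,q,np.round(r["point"],4),round(r["p"],2))
E
```

```text
clock: 8.15
tcp_pos: [0.642, -0.0112, 0.1432]
tcp_rot: [[0.996, 0.09, -0.002], [0.09, -0.996, 0.0], [-0.002, -0.0, -1.0]]
force: [-0.6, -0.9, -1.8]
grip_width: 0.0172
finger_force: 55.0
0.09020223070993239 cm [ 0.0217 -0.0332  8.7242]
scene spanner [ 0.6631 -0.0125  0.1305] 0.57
scene screw_head [ 0.5319 -0.0212  0.0572] 0.56
side spanner_jaw [ 0.5784 -0.0217  0.1482] 0.63
side spanner [ 0.666  -0.0099  0.1448] 0.92
side spanner [ 0.5046 -0.0846  0.0388] 0.54
side screw_head [ 0.5377 -0.0182  0.0526] 0.43
```

```bash
python3 -m jog '[[0.1,0,0,2.5,0,0,0],[0.1,0,0,2.5,0,0,0],[0.1,0,0,2.0,0,0,0],[0.1,0,0,1.0,0,0,0],[0.1,0,0,0.6,0,0,0],[0.1,0,0,0.2,0,0,0],[0.1,0,0,0,0,0,0],[0.1,0,0,0,0,0,0]]' ; python3 -m jog '[[0.1,-0.5,0,0,0,0,0],[0.1,-0.5,0,0,0,0,0],[0.1,-0.4,0,0,0,0,0],[0.1,-0.3,0,0,0,0,0],[0.1,-0.2,0,0,0,0,0],[0.1,-0.2,0,0,0,0,0],[0.1,0,0,0,0,0,0]]'
```

```text
clock: 9.35
tcp_pos: [0.643, -0.0118, 0.0576]
tcp_rot: [[0.996, 0.089, 0.002], [0.089, -0.996, -0.0], [0.002, 0.001, -1.0]]
force: [0.4, -0.3, -1.3]
grip_width: 0.0169
finger_force: 55.0
clock: 10.05
tcp_pos: [0.6211, -0.0136, 0.0564]
tcp_rot: [[0.996, 0.089, -0.0], [0.089, -0.996, 0.0], [-0.0, -0.0, -1.0]]
force: [-0.1, 0.3, -1.3]
grip_width: 0.0169
finger_force: 55.0
```

```bash
python3 -m jog '[[0.1,-0.3,-0.05,0.1,0,0,0],[0.1,-0.3,0,0,0,0,0],[0.1,-0.3,0,0,0,0,0],[0.1,-0.3,0,0,0,0,0],[0.1,0,0,0,0,0,0]]'; python3 -m jog '[[0.1,-0.2,0,0,0,0,0],[0.1,-0.2,0,0.1,0,0,0],[0.1,-0.2,0,0,0,0,0],[0.1,0,0,0,0,0,0],[0.1,0,0,0,0,0,0]]'
python3 -c "
from h import *
for i in range(2):
  o=ctrl.get_obs();print(o['tcp_pos'],o['force'],o['ft_torque']);capture('scene')"
```

```text
clock: 10.55
tcp_pos: [0.6087, -0.014, 0.0553]
tcp_rot: [[0.996, 0.089, -0.001], [0.089, -0.996, 0.0], [-0.001, -0.0, -1.0]]
force: [-0.2, 0.5, -1.1]
grip_width: 0.017
finger_force: 55.0
clock: 11.05
tcp_pos: [0.603, -0.0146, 0.0543]
tcp_rot: [[0.996, 0.089, -0.001], [0.089, -0.996, 0.0], [-0.001, -0.0, -1.0]]
force: [-1.2, 0.8, -1.4]
grip_width: 0.0169
finger_force: 55.0
[ 0.60297455 -0.01455154  0.05431189] [-1.21649408  0.84895872 -1.44027381] [ 0.26685681  0.18837034 -0.07823935]
[ 0.60298548 -0.01457306  0.05427027] [-0.47694195  0.68300134 -0.83258245] [ 0.26918403  0.17724109 -0.04180171]
```

```bash
python3 -m jog '[[0.1,-0.1,0,0.1,0,0,0],[0.1,0,0,0.1,0,0,0],[0.1,0,0,0,0,0,0],[0.1,0,0,0,0,0,0]]'; python3 -m jog '[[0.25,0,0,0,0,0,0],[0.35,0,0,0,0,0,0],[0.35,0,0,0,0,0,0],[0.35,0,0,0,0,0,0],[0.35,0,0,-0.5,0,0,0],[0.35,0,0,-2,0,0,0],[0.35,0,0,-3,0,0,0],[0.35,0,0,-4,0,0,0],[0.35,0,0,-4,0,0,0],[0.35,0,0,-4,0,0,0],[0.35,0,0,0,0,0,0]]'
python3 - <<'E'
from h import *
for n in("scene","side","wrist"):
  c=capture(n)
  for q in("spanner_jaw","spanner","screw_head","lever_ball","gel_tray"):
    for r in models.spot_point(c,q)[:6]:
      if r["point"][0]>.45 and abs(r["point"][1])<.12: print(n,q,np.round(r["point"],4),round(r["p"],2))
  if n=="side": cv2.imwrite("pics/s4.png",cv2.resize(c["frame"][120:250,150:320],None,fx=4,fy=4,interpolation=cv2.INTER_CUBIC))
E
```

```text
clock: 11.55
tcp_pos: [0.6025, -0.0147, 0.0525]
tcp_rot: [[0.996, 0.089, 0.0], [0.089, -0.996, 0.0], [0.0, 0.0, -1.0]]
force: [0.2, 1.5, -0.3]
grip_width: 0.0163
finger_force: 55.0
clock: 12.65
tcp_pos: [0.6059, -0.0155, 0.2355]
tcp_rot: [[0.996, 0.089, 0.013], [0.089, -0.996, -0.003], [0.013, 0.004, -1.0]]
force: [0.5, -0.8, 0.4]
grip_width: 0.033
finger_force: 0.0
scene spanner_jaw [ 0.5355 -0.0214  0.0543] 0.94
scene spanner_jaw [0.6666 0.0764 0.052 ] 0.28
scene spanner [ 0.625  -0.0152  0.0434] 0.65
scene spanner [ 0.5358 -0.0194  0.0539] 0.41
scene screw_head [ 0.5311 -0.017   0.0561] 0.5
scene lever_ball [ 0.507  -0.0864  0.0423] 0.62
scene gel_tray [0.667  0.0771 0.0492] 0.88
side spanner_jaw [ 0.5416 -0.0236  0.0543] 0.75
side spanner_jaw [ 0.6978 -0.0194  0.061 ] 0.56
side spanner [ 0.6197 -0.0134  0.0517] 0.93
side spanner [ 0.5394 -0.0217  0.0534] 0.24
side screw_head [ 0.5379 -0.0218  0.0531] 0.63
side lever_ball [ 0.693  -0.0203  0.0582] 0.63
side lever_ball [ 0.5048 -0.0874  0.0397] 0.51
side lever_ball [ 0.5373 -0.018   0.0009] 0.35
side gel_tray [0.6684 0.0808 0.0466] 0.91
wrist spanner_jaw [ 0.5399 -0.019   0.0484] 0.84
wrist spanner [ 0.6204 -0.0124  0.0487] 0.63
wrist screw_head [ 0.5378 -0.0221  0.0561] 0.7
wrist gel_tray [0.6689 0.0756 0.0511] 0.84
wrist gel_tray [ 0.538  -0.0211 -0.0024] 0.22
```

View pics/s4.png

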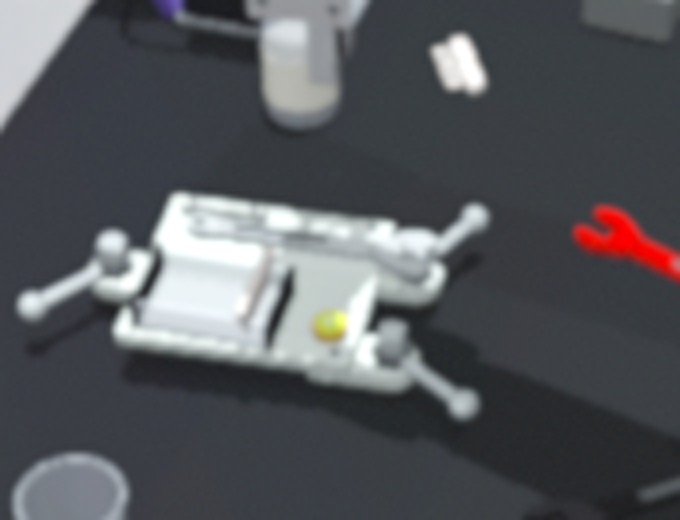

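The side view shows the spanner seated on the head at crop (410,255), handle flat on the plate by the rail, and the lever ball still at (475,215). Next I'll check the wrist range and work out the push points.

Run:
```python
from h import *
np.set_printoptions(precision=4,suppress=True)
o=ctrl.get_obs(); R=np.array(o["tcp_rot"]); print(o["q"],o["clock"],o["tcp_pos"])
print("cm",R.T@(np.array([.5355,-.0798,.10])-o["tcp_pos"])*100)
```

```text
[-0.2125  0.1175  1.6624  0.      1.3615  1.2696] 13.55 [ 0.6024 -0.0147  0.2275]
cm [-7.2392  5.887  12.752 ]
```

```bash
python3 -m jog '[[0,-2.4,2.0,2.0,0,0,0],[0,-2.4,2.0,2.0,0,0,0],[0,-2.4,1.9,2.0,0,0,0],[0,0,0,0.8,0,0,-0.131],[0,0,0,0.8,0,0,-0.131],[0,0,0,0.8,0,0,-0.131],[0,0,0,0.8,0,0,-0.131],[0,0,0,0.8,0,0,-0.131],[0,0,0,0.8,0,0,-0.131],[0,0,0,0.8,0,0,-0.131],[0,0,0,0.8,0,0,-0.131]]' 20; python3 -m jog '[[0,0,0,0,0,0,0],[0,0,0,0,0,0,0]]'
```

```text
clock: 14.65
tcp_pos: [0.536, -0.0799, 0.1033]
tcp_rot: [[0.416, 0.91, 0.0], [0.91, -0.416, -0.0], [0.0, 0.0, -1.0]]
force: [0.1, 0.6, -0.4]
grip_width: 0.0006
finger_force: 0.0
clock: 14.85
tcp_pos: [0.536, -0.0799, 0.1036]
tcp_rot: [[0.423, 0.906, 0.0], [0.906, -0.423, -0.0], [0.0, 0.0, -1.0]]
force: [0.2, -0.2, -0.2]
grip_width: 0.0003
finger_force: 0.0
```

```bash
python3 -m jog '[[0,0,0,2.5,0,0,0],[0,0,0,2.5,0,0,0],[0,0,0,1.5,0,0,0],[0,0,0,0.9,0,0,0],[0,0,0,0,0,0,0]]'; python3 -m jog '[[0,0,-0.2,0,0,0,0],[0,0,-0.2,0,0,0,0],[0,0,-0.2,0,0,0,0],[0,0,0,0,0,0,0]]'; python3 -m jog '[[0,-0.14,-0.56,0,0,0,0.1],[0,-0.14,-0.56,0,0,0,0.1],[0,-0.14,-0.56,0,0,0,0.1],[0,-0.14,-0.56,0,0,0,0.1],[0,0,0,0,0,0,0]]'
python3 - <<'E'
from h import *
for n in("scene","side"):
  c=capture(n)
  for q in("spanner_jaw","spanner","lever_ball","gel_tray"):
    for r in models.spot_point(c,q)[:6]:
      if r["point"][0]>.44 and abs(r["point"][1])<.12: print(n,q,np.round(r["point"],4),round(r["p"],2))
E
```

```text
clock: 15.35
tcp_pos: [0.5354, -0.0797, 0.0287]
tcp_rot: [[0.421, 0.907, -0.002], [0.907, -0.421, 0.001], [-0.0, -0.002, -1.0]]
force: [-0.2, 0.0, -0.7]
grip_width: 0.0004
finger_force: 0.0
clock: 15.75
tcp_pos: [0.5308, -0.0774, 0.0302]
tcp_rot: [[0.421, 0.907, 0.001], [0.907, -0.421, -0.0], [0.0, 0.001, -1.0]]
force: [0.3, 0.9, -0.5]
grip_width: 0.0004
finger_force: 0.1
clock: 16.25
tcp_pos: [0.5095, -0.0707, 0.0303]
tcp_rot: [[0.74, 0.672, 0.002], [0.672, -0.74, -0.002], [0.0, 0.003, -1.0]]
force: [1.0, -3.8, -0.8]
grip_width: 0.0006
finger_force: 1.6
scene spanner_jaw [ 0.5389 -0.0177  0.0536] 0.8
scene spanner [ 0.6243 -0.0192  0.0438] 0.97
scene lever_ball [ 0.4853 -0.0738  0.0424] 0.42
scene gel_tray [0.6662 0.0784 0.051 ] 0.91
side spanner_jaw [ 0.5405 -0.0223  0.0543] 0.71
side spanner_jaw [ 0.6227 -0.0158  0.0508] 0.25
side spanner [ 0.6219 -0.0159  0.0493] 0.7
side lever_ball [ 0.4792 -0.0709  0.0391] 0.65
side gel_tray [0.6688 0.08   0.0465] 0.89
```

```bash
python3 -m jog '[[0,-0.14,-0.56,0,0,0,0.1],[0,-0.14,-0.56,0,0,0,0.1],[0,-0.14,-0.56,0,0,0,0.1],[0,-0.14,-0.56,0,0,0,0.1],[0,-0.14,-0.56,0,0,0,0.1],[0,-0.14,-0.56,0,0,0,0.1],[0,-0.14,-0.56,0,0,0,0.1],[0,0,0,0,0,0,0]]'
python3 - <<'E'
from h import *
for n in("scene","side"):
  c=capture(n)
  for q in("spanner_jaw","spanner","lever_ball","gel_tray"):
    for r in models.spot_point(c,q)[:6]:
      if r["point"][0]>.44 and abs(r["point"][1])<.12: print(n,q,np.round(r["point"],4),round(r["p"],2))
E
```

```text
clock: 17.55
tcp_pos: [0.4835, -0.0386, 0.0295]
tcp_rot: [[0.999, 0.038, -0.001], [0.038, -0.999, 0.0], [-0.001, -0.0, -1.0]]
force: [0.8, -4.0, 1.9]
grip_width: 0.0005
finger_force: 1.5
scene spanner_jaw [ 0.5366 -0.0178  0.0533] 0.61
scene spanner [ 0.625  -0.0177  0.0443] 0.6
scene lever_ball [ 0.4658 -0.0231  0.042 ] 0.41
scene gel_tray [0.6676 0.0798 0.054 ] 0.75
side spanner_jaw [ 0.5417 -0.0233  0.0543] 0.77
side spanner [ 0.6183 -0.015   0.0501] 0.74
side spanner [ 0.5395 -0.0221  0.0553] 0.64
side spanner [0.667  0.0769 0.0454] 0.45
side lever_ball [ 0.4593 -0.0246  0.0391] 0.54
side gel_tray [0.6682 0.0792 0.0476] 0.85
```

```bash
python3 -m jog '[[0,-0.14,-0.56,0,0,0,0.1],[0,-0.14,-0.56,0,0,0,0.1],[0,-0.14,-0.56,0,0,0,0.1],[0,-0.14,-0.56,0,0,0,0.1],[0,-0.14,-0.56,0,0,0,0.1],[0,-0.14,-0.56,0,0,0,0.1],[0,0,0,0,0,0,0]]';  python3 -m jog '[[0,-0.07,-0.28,0,0,0,0.05],[0,0,0,0,0,0,0]]'
python3 - <<'E'
from h import *
for n in("scene","side"):
  c=capture(n)
  for q in("spanner_jaw","spanner","lever_ball","gel_tray"):
    for r in models.spot_point(c,q)[:6]:
      if r["point"][0]>.44 and abs(r["point"][1])<.12: print(n,q,np.round(r["point"],4),round(r["p"],2))
E
```

```text
clock: 18.75
tcp_pos: [0.482, -0.0045, 0.0291]
tcp_rot: [[0.846, -0.533, -0.002], [-0.533, -0.846, 0.0], [-0.002, 0.001, -1.0]]
force: [-2.1, -1.7, 3.2]
grip_width: 0.0004
finger_force: 1.5
clock: 18.95
tcp_pos: [0.4827, -0.002, 0.0291]
tcp_rot: [[0.819, -0.574, -0.002], [-0.574, -0.819, 0.0], [-0.002, 0.001, -1.0]]
force: [-3.0, -3.0, 2.7]
grip_width: 0.0005
finger_force: 2.0
scene spanner_jaw [ 0.538  -0.0192  0.0547] 0.78
scene spanner [ 0.6265 -0.0184  0.0455] 0.64
scene lever_ball [ 0.5362 -0.0174  0.0545] 0.41
scene gel_tray [0.6658 0.0782 0.0508] 0.97
side spanner_jaw [ 0.5416 -0.0237  0.0551] 0.67
side spanner [ 0.6219 -0.0145  0.0521] 0.83
side spanner [0.4707 0.0248 0.0382] 0.46
side lever_ball [0.4739 0.022  0.0413] 0.53
side gel_tray [0.6682 0.0786 0.0444] 0.63
```

```bash
for i in 1; do python3 -m jog '[[0,-0.04,-0.17,0,0,0,0.03],[0,0,0,0,0,0,0]]'; done;  python3 -m jog '[[0,-0.04,-0.17,0,0,0,0.03],[0,0,0,0,0,0,0]]' | grep force; python3 -m jog '[[0,-0.04,-0.17,0,0,0,0.03],[0,0,0,0,0,0,0]]'| grep force
```

```text
clock: 19.65
tcp_pos: [0.4834, -0.0003, 0.029]
tcp_rot: [[0.8, -0.599, -0.002], [-0.599, -0.8, 0.0], [-0.002, 0.001, -1.0]]
force: [-4.9, -1.8, 2.0]
grip_width: 0.0006
finger_force: 2.3
force: [-4.4, -2.5, 2.2]
finger_force: 2.3
force: [-4.7, -1.7, 1.6]
finger_force: 2.3
```

```bash
python3 -m jog '[[0,-0.04,-0.17,0,0,0,0.03],[0,0,0,0,0,0,0]]' | grep -E "force|pos";  python3 -m jog '[[0,-0.04,-0.17,0,0,0,0.03],[0,0,0,0,0,0,0]]' | grep -E "force|pos"
python3 - <<'E'
from h import *
for n in("scene","side"):
  c=capture(n)
  for q in("spanner_jaw","spanner","lever_ball"):
    for r in models.spot_point(c,q)[:6]:
      if r["point"][0]>.44 and abs(r["point"][1])<.12: print(n,q,np.round(r["point"],4),round(r["p"],2))
  if n=="scene": cv2.imwrite("pics/s5.png",cv2.resize(c["frame"][170:300,160:310],None,fx=4,fy=4,interpolation=cv2.INTER_CUBIC))
E
```

```text
tcp_pos: [0.4855, 0.0045, 0.0289]
force: [-5.9, -2.1, 1.6]
finger_force: 2.3
tcp_pos: [0.4862, 0.0059, 0.0289]
force: [-5.3, -2.7, 2.7]
finger_force: 2.9
scene spanner_jaw [ 0.5365 -0.0204  0.0563] 0.92
scene spanner [ 0.627  -0.0192  0.0417] 0.58
scene lever_ball [ 5.391e-01 -1.990e-02 -3.000e-04] 0.62
side spanner [ 0.6203 -0.0152  0.051 ] 0.79
side lever_ball [0.4796 0.0332 0.0405] 0.49
```

View pics/s5.png

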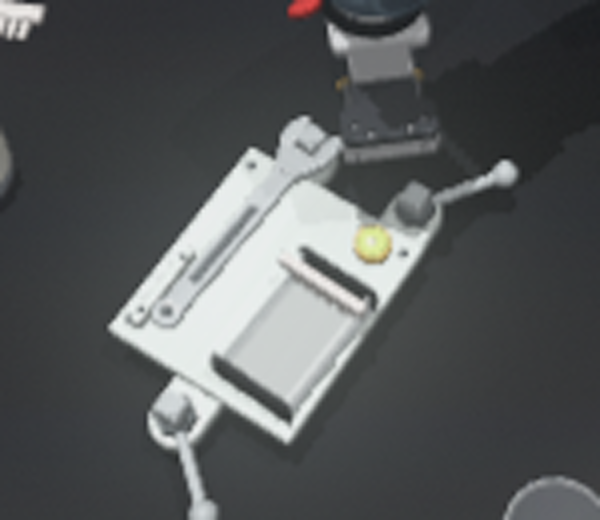

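The spanner lies on the head with its tail (165,312) against the rail, and the lever is nearly round. I'll push on in small steps until the force rises at the stop.

```bash
python3 -m jog '[[0,-0.04,-0.17,0,0,0,0.03],[0,0,0,0,0,0,0]]' | grep -E "force|pos";  python3 -m jog '[[0,-0.04,-0.17,0,0,0,0.03],[0,0,0,0,0,0,0]]' | grep -E "force|pos"; python3 -m jog '[[0,-0.04,-0.17,0,0,0,0.03],[0,0,0,0,0,0,0]]' | grep -E "force|pos"
```

```text
tcp_pos: [0.4866, 0.0071, 0.0289]
force: [-6.3, -3.6, 3.4]
finger_force: 4.1
tcp_pos: [0.4872, 0.0083, 0.0288]
force: [-8.9, -5.8, 4.3]
finger_force: 5.0
tcp_pos: [0.4877, 0.0095, 0.0288]
force: [-11.2, -6.4, 6.4]
finger_force: 6.2
```

```bash
python3 -m jog '[[0,-0.04,-0.17,0,0,0,0.03],[0,0,0,0,0,0,0],[0,0,0,0,0,0,0],[0,0,0,0,0,0,0]]' | grep -E "force|pos"
python3 - <<'E'
from h import *
c=capture("side")
for q in("spanner_jaw","spanner","lever_ball"):
    for r in models.spot_point(c,q)[:6]:
      if r["point"][0]>.44 and abs(r["point"][1])<.12: print(q,np.round(r["point"],4),round(r["p"],2))
E
python3 -m jog '[[0,-0.04,-0.17,0,0,0,0.03],[0,0,0,0,0,0,0],[0,0,0,0,0,0,0]]' | grep -E "force|pos|clock"
```

```text
tcp_pos: [0.4882, 0.0107, 0.0288]
force: [-12.3, -8.2, 8.0]
finger_force: 7.3
spanner_jaw [ 0.5428 -0.0244  0.055 ] 0.58
spanner [ 0.6235 -0.015   0.0533] 0.52
lever_ball [0.4816 0.037  0.0361] 0.65
clock: 22.35
tcp_pos: [0.4888, 0.0119, 0.0287]
force: [-14.1, -8.6, 8.7]
finger_force: 8.2
```

The force is climbing linearly while the lever stands still at a total of about 2.19 rad (nut 1.9 plus screw slack), so it is at the stop. I'll back off, lift clear and check.

```bash
python3 -m jog '[[0,0,0.4,0,0,0,0],[0,0,0.5,0,0,0,0],[0,0,0.6,0,0,0,0],[0,0,0.6,0,0,0,0],[0,0,0,-1,0,0,0],[0,0,0,-3,0,0,0],[0,0,0,-4,0,0,0],[0,0,0,-4,0,0,0],[0,-4,0,-3,0,0,0],[0,-4,0,-2,0,0,0],[0,-3,0,-1,0,0,0],[0,0,0,0,0,0,0]]'
python3 - <<'E'
from h import *
np.set_printoptions(precision=4,suppress=True)
for n in("wrist","scene","side"):
  c=capture(n)
  for q in("spanner_jaw","spanner","lever_ball","screw_head","gel_tray"):
    for r in models.spot_point(c,q)[:6]:
      p=np.array(r["point"])
      if p[0]>.44 and abs(p[1])<.12: d=p[:2]-[.5379,-.0203]; print(n,q,p.round(4),round(r["p"],2),"r",round(np.hypot(*d),4),"sum",round(np.radians(255)+.091-np.arctan2(d[1],d[0])%(2*np.pi),3))
  if n=="wrist": cv2.imwrite("pics/w6.png",cv2.resize(c["frame"],(768,576)))
E
```

```text
clock: 23.55
tcp_pos: [0.4083, 0.0892, 0.2122]
tcp_rot: [[0.614, -0.789, 0.006], [-0.789, -0.614, 0.001], [0.003, -0.005, -1.0]]
force: [0.2, 0.6, -0.5]
grip_width: 0.0004
finger_force: 0.0
wrist spanner_jaw [ 0.5426 -0.0187  0.0473] 0.71 r 0.005 sum 4.213
wrist lever_ball [0.4822 0.0375 0.0407] 0.6 r 0.0803 sum 2.204
wrist screw_head [ 0.5397 -0.0193  0.0544] 0.57 r 0.0021 sum 4.034
wrist gel_tray [0.6665 0.075  0.048 ] 0.89 r 0.1601 sum 3.904
scene spanner_jaw [ 0.5397 -0.0195  0.0543] 0.79 r 0.002 sum 4.123
scene spanner [ 0.6243 -0.0167  0.0439] 0.81 r 0.0865 sum 4.5
scene lever_ball [0.4841 0.029  0.0422] 0.42 r 0.073 sum 2.142
scene screw_head [ 0.5319 -0.0192  0.0559] 0.54 r 0.0061 sum 1.581
scene gel_tray [0.6692 0.0764 0.0484] 0.85 r 0.1631 sum 3.907
side spanner_jaw [ 0.5409 -0.0259  0.052 ] 0.7 r 0.0064 sum -0.663
side spanner [ 0.6201 -0.0135  0.0516] 0.72 r 0.0825 sum 4.459
side lever_ball [0.4782 0.0315 0.04  ] 0.63 r 0.079 sum 2.115
side screw_head [ 0.5395 -0.0174  0.0539] 0.7 r 0.0033 sum 3.475
side gel_tray [0.6699 0.0798 0.0475] 0.86 r 0.1657 sum 3.893
```

View pics/w6.png

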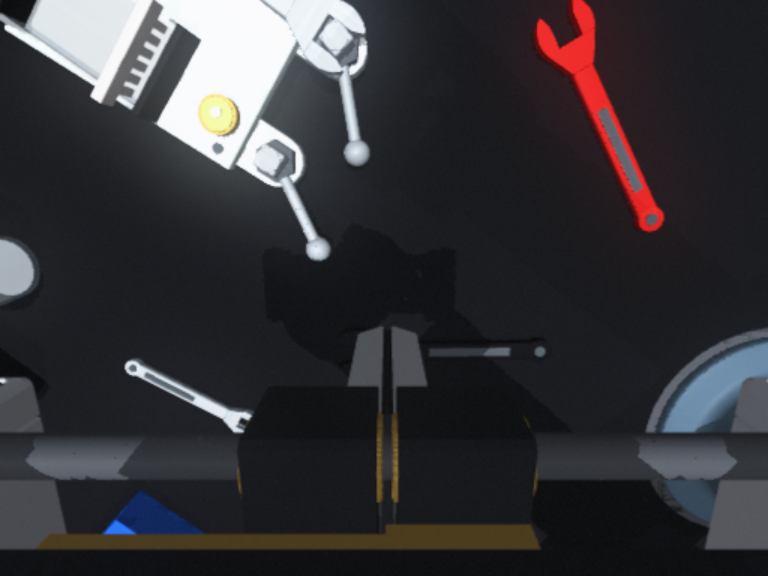

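The lever (ball at view px (318,248)) has swung fully round, with the spanner on the head at (335,35). I'll measure the ball and head angle from depth to confirm the nut angle.

Run:
```python
from h import *
np.set_printoptions(precision=4,suppress=True)
c=capture("wrist"); F=f(c); T=c["T"]; v,u=np.mgrid[:384,:512]; s=c["range_z"]
W=np.einsum('ij,jvu->vui',T[:3,:3],np.array([(u-c["cx"])/F*s,-(v-c["cy"])/F*s,-s]))+T[:3,3]; z=W[...,2]
def sel(x,y,r,a,b): return (s>0)&(np.hypot(W[...,0]-x,W[...,1]-y)<r)&(z>a)&(z<b)
h=sel(.538,-.02,.02,.0605,.069)
for nm,k in (("head",h),("ref head",sel(.529,.074,.02,.0605,.069))):
    P=np.array([px2w(c,a,b,.064)[:2] for b,a in zip(*np.nonzero(k))]); print(nm,P.mean(0),cv2.minAreaRect((P*1000).astype(np.float32)))
    if nm=="head": H=P.mean(0)
k=sel(.482,.033,.02,.025,.06); m=k.astype(np.uint8); (bu,bv),br=cv2.minEnclosingCircle(np.argwhere(k)[:,::-1].astype(np.float32))
vv,uu=np.nonzero(sel(.482,.033,.02,.045,.06)); print("ball circle",bu,bv,br,px2w(c,bu,bv,.041),"top mean",W[vv,uu].mean(0))
for B in (px2w(c,bu,bv,.041)[:2],W[vv,uu].mean(0)[:2]):
    d=B-H; print(np.hypot(*d),"sum",np.radians(255)+.091-np.arctan2(d[1],d[0])%(2*np.pi))
# rod direction
k=(s>0)&(z>.037)&(z<.048); r=np.hypot(W[...,0]-H[0],W[...,1]-H[1]); k&=(r>.025)&(r<.06)&(W[...,0]<H[0]-.01)&(W[...,1]<.035)
P=W[k][:,:2]; L=cv2.fitLine(P.astype(np.float32),cv2.DIST_HUBER,0,.001,.001).ravel(); print("rod n",len(P),"sum",np.radians(255)+.091-np.arctan2(abs(L[1]),-abs(L[0])))
```

```text
head [ 0.5376 -0.0183] ((537.6192626953125, -18.203868865966797), (17.893964767456055, 17.882978439331055), 79.0853500366211)
ref head [0.529  0.0756] ((528.9609375, 75.61412048339844), (17.876174926757812, 17.997018814086914), 5.002695083618164)
ball circle 235.0 98.15384674072266 13.191902160644531 [0.4866 0.0289 0.041 ] top mean [0.4844 0.0318 0.048 ]
0.06950660904404568 sum 2.146401150552337
0.07304640572424058 sum 2.15516385458797
rod n 273 sum 2.1530910478925476
```

The screw measures 0.28 rad (limit 0.45) and the nut about 1.87 rad, with the force rise showing it reached its stop. The spanner is level on the head, so I'm handing in.

```bash
python3 -c "
from plant import ctrl
print(ctrl.sign_off())"
```

```text
the job is handed in; nothing more can be done
None
```

I locked the front right screw and handed the job in, though no verdict came back. The locknut is at its stop (about 1.87 rad by camera, and the push force rose there), the screw is about 0.28 rad from square, the larger spanner is still on the head resting against the rail, and the gel tray and smaller spanner were not touched.

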